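# Close the rotary-tool case in the jar-engraving workshop

### The job

Pack up the engraving tool case: first push the upright bit panel down until it lies flat inside the case, then push the hinged lid over until it is fully shut, and take the hand away. Only push, do not grip or lift anything. The case stays where it stands on the bench, and the two jars and the cup beside it are left alone.

Things in the scene. Friction and masses are not known exactly. Their poses are not given: they have to be found in the camera images.
- case: Grey plastic tool case, loose but heavy (about 2.5 kg; a push under 10 N does not slide it). Shell 280 (own x) x 220 (own y) x 80 mm high, 6 mm walls, open on top, rotary tool inside. Handle sticks out 36 mm from its -y side at 45 mm height, own x -56 to 56 mm. Origin: centre of the underside, z up. Bit panel hinged at its -y side, lid at its +y side.
- flap (a joint): Angle of the bit panel, a black plate 240 x 150 x 6 mm with bits clipped to the face that looks into the case. 0 = flat inside the case, 1.57 = upright, stop at 1.8. It folds towards the case's +y, pushed on its bare outer face (looking to the case's -y). Stiff hinge (0.2 N m): stays at any angle, does not fall; about 2 N near its free edge moves it. While standing it blocks the lid.
- flap_edge (a point): Middle of the bit panel's free edge, 150 mm from its hinge, mid-thickness. Upright it is 216 mm above the bench.
- flap_hinge (a point): Middle of the bit panel's hinge line, which lies in the plate's mid-plane, parallel to the case's x axis, at case y = -96, z = 66 mm. Folded, the bare face is up, 69 mm above the bench and 11 mm below the shell's rim, over case y -96 to +54 mm.
- lid (a joint): Angle of the lid, a grey shallow shell 280 x 220 x 20 mm, 0.45 kg, two black latch tabs at its free edge (need not be worked). 0 = shut flat on the shell, 1.57 = upright, stop at 2.05 (leaning outwards). It swings towards the case's -y, pushed on its outer face (looking to the case's +y when upright). Stiff hinge (0.65 N m): stays at any angle, does not fall shut; 3 to 6 N near its edge moves it.
- lid_edge (a point): Middle of the lid's free edge, 220 mm from its hinge, halfway through its thickness. Up to 300 mm above the bench when upright.
- lid_hinge (a point): Middle of the lid's hinge line, parallel to the case's x axis, at case y = +110, z = 80.5 mm, at the lid's underside; the outer face lies 20 mm from it, with three ribs along the swing (at case x -80, 0, 80 mm), 3 mm proud but only for looks. Shut, the lid's top is 100 mm above the bench.
- jar_a: Glass jar with a silvery cap, diameter 68, height 95 mm, standing loose 20 mm or more from the case, off its +x end or off its -y side. Origin: centre of its underside.
- jar_b: Glass jar with a brass cap, diameter 60, height 115 mm, standing loose 20 mm or more from the case, off its +x end or off its -y side. Origin: centre of its underside.
- cup: White plastic cup, diameter 68, height 85 mm, standing loose 20 mm or more from the case, off its +x end or off its -y side. Origin: centre of its underside.

How it is judged (in metres and radians):
On the way, in this order (a step that is already met when the one before it is completed fails the run):
1. the bit panel is folded flat into the case while the lid is still open (value of joint flap below 0.08 rad and value of joint lid above 0.5 rad), for 0.2 s.
2. the lid is shut (value of joint lid below 0.03 rad), for 0.2 s.
At the end, for the whole second after the job is handed in: Bit panel folded to within 0.08 rad of flat, lid within 0.03 rad of shut, case flat on the bench and within 40 mm of where it stood, jars and cup within 30 mm of where they stood; the robot clear (value of joint flap below 0.08 rad and value of joint lid below 0.03 rad and distance of case from where it was at the start of the episode below 0.04 m and angle between case's own z axis and vertical below 0.05 rad and linear speed of case below 0.02 m/s and distance of each of jar_a, jar_b, cup from where it was at the start of the episode below 0.03 m); the robot touches nothing.
It fails at once if the case is lifted, tipped or shoved away (height (world z) of case above 0.015 m or angle between case's own z axis and vertical above 0.15 rad or distance of case from where it was at the start of the episode above 0.04 m).
It fails at once if a jar or the cup is lifted, tipped or knocked away (distance of any of jar_a, jar_b, cup from where it was at the start of the episode above 0.03 m or angle between any of jar_a, jar_b, cup's own z axis and vertical above 0.3 rad).
It also fails if it takes over 72 s, if anything falls off the work surface, if the arm or the gripper's body presses on something with over 40 N, if the wrist force passes 120 N, or if a joint passes its speed limit or range.

### The arm

A 7-joint arm with a two-finger parallel gripper is mounted at the origin on the work surface. World frame = base frame: x ahead of the robot, y to its left, z up, the work surface at z = 0. Lengths are in m, angles in degrees, forces in N, time in s.
With the tool pointing down it reaches from about 0.425 to 0.875 m from the base axis. Payload 8.4 kg.
Tool frame: the origin (TCP) lies midway between the tips of the shut fingers; the grasp point (between the pads) lies 19 mm behind it; x points along the fingers, z is the direction in which the jaws open and shut, and the axes are right-handed (so a half turn about x gives the same grasp; the last joint's range is limited). The gripper opens to 85 mm and grips with 20 to 120 N. Pads are 22 mm wide; open, the fingers measure 114 mm over their backs; the gripper's body (76 mm by 85 mm) begins 54 mm behind the grasp point. The pads swing forward as they close: fully open they stand 13 mm farther back than shut.
Start: joints at [69.947, 19.091, 2.286, 83.961, -0.768, 76.965, -3.352], TCP at [0.161, -0.63, 0.231] pointing down, gripper open.
Joint ranges: [-147.57, 147.57], [-21.85, 119.76], [-74.77, 79.35], [14.55, 137.4], [-85.83, 265.84], [4.83, 119.75], [-152.11, 152.11]. Speed limits (degrees/s): [127.2, 127.2, 159.86, 159.86, 180, 180, 180].

### API

Orientations are given as a 3x3 rotation matrix whose columns are the frame's x, y, z axes.
In Python, from station import monitor, optics, order gives the robot as it stands.
- The arm moves only by the tool play_rows, never from a script. Its arguments are lists of equal length, an entry for each row: "turn": the turn, a rotation vector about the tool's x, y, z in degrees, a list of three; "delta_pos": the shift along the tool's x, y, z in m, a list of three; "hand": the opening, from 0 (shut) to 1 (fully open). In form: {"turn": [[rx, ry, rz], ...], "delta_pos": [[x, y, z], ...], "hand": [hand, ...]}. A call has 1 to 10 rows; each row shifts and turns the commanded pose from where the row before left it, along the tool's axes as they then stand; what a row does not reach is not made up. A row lasts 1/12 s, in which the tool goes at most 41.7 mm and 7.16 degrees, less where a joint would pass 70% of its speed; a pose out of reach is approached as far as the arm can. A call is refused whole if a number of a shift passes 0.0417 or a number of a turn 7.16, either way. A call with a gripper value outside its range is refused whole. The fingers move at their own pace and stop on an object; "force" is the grip in N (left out, the last holds). Time passes only in rows, so rows that do not move let the fingers close. It gives the time, the measured TCP pose, the force and the opening at its end, in the units of the state.
- monitor.read_state(): the state, without advancing time (a new reading comes with each control period).
- optics.snapshot(name): name is "scene" or "top"; returns a dict with "frame" (420x560x3 uint8, red, green, blue), "z_map" (420x560 float32, m along the optical axis (not along the pixel's ray), 0 where there is no reading), "camera_matrix" (3x3 intrinsics, pixels), "camera_from_world" (4x4, takes a point from world to camera coordinates). Camera axes: x right, y down, z forward; pixel columns grow to the right and rows downward; lengths in m; the calibration is good to about 2 mm. A picture is of the moment at which its call begins.
- order.close_job(): hands the job in, once; it reports no verdict.
Trained networks look in the newest picture that a camera, given by its name, has taken for a name from the list of things; names that differ only in an ending like _2 or _b are one class to them, and where a whole thing is asked for, a point or a joint stands for the part that bears it (a point fixed in the world has none). Each returns a list of dicts, best first, with "p" (0 to 1); they miss things now and then, are a little off and sometimes report something else, mostly with a low value. They report only what shows in the picture. A call takes as long as a camera call.
- optics.outline_of(camera, thing): "pixels" (420x560 bool, what is visible of it) and "box" ([left, top, right, bottom] in pixels, round what is visible of it).
The state is a dict: "time": time; "joint_positions": joint angles; "qd": joint speeds; "tau": joint torques, N m; "position": TCP position; "tcp_rot": TCP orientation; "force": force on the tool from outside, world axes, zero at the start; "wrist_torque": the same for the moment, N m; "gripper_width": finger opening in m.
Only numpy, scipy, OpenCV 4.12 (cv2) and the standard library are available. Lean on these libraries where they do the work, as an engineer would, in place of code of your own. Each camera call takes 0.05 s, during which the arm holds its last target. There are 200 camera calls.

## Working session

There is one attempt and no reset: what is moved stays moved. The work goes in short steps, Python scripts to look and compute and a tool call to move; the robot and the scene stay as the last step left them, time stands still between calls to the robot, and variables do not carry over. Pictures are saved under pics/ and viewed, about 8 in all and at most 12, crops included, and the job is handed in when it is done.

Besides the shell and the picture viewer there is one more tool, called after "Emit:" as name(argument=value, ...) on one line, values as JSON. play_rows: Moves the arm, as the interface text tells. Its arguments: {"type":"object","properties":{"turn":{"type":"array"},"delta_pos":{"type":"array"},"hand":{"type":"array"},"force":{"type":"number"}},"required":["turn","delta_pos","hand"]}

```bash
mkdir -p pics; cat > h.py <<'E'
import numpy as np, cv2
from station import monitor, optics, order
def snap(n):
    s=optics.snapshot(n); return s
def pts(s,mask=None):
    K=s["camera_matrix"];T=np.linalg.inv(s["camera_from_world"]);z=s["z_map"]
    v,u=np.nonzero((z>0) if mask is None else (mask&(z>0)))
    d=z[v,u]; c=np.stack([(u-K[0,2])/K[0,0]*d,(v-K[1,2])/K[1,1]*d,d],1)
    return c@T[:3,:3].T+T[:3,3]
E
python3 - <<'E'
from h import *
im=[]
for n in("scene","top"):
    s=snap(n); im.append(s["frame"])
    for t in("case","flap","lid","jar_a","jar_b","cup"):
        for o in optics.outline_of(n,t)[:3]:
            if o["p"]<.3: continue
            p=pts(s,o["pixels"]); 
            print(n,t,round(o["p"],2),o["box"],np.percentile(p,[2,50,98],axis=0).round(3).tolist() if len(p) else 0)
    np.savez(n,**{k:s[k] for k in s})
cv2.imwrite("pics/a.png",cv2.resize(np.vstack(im)[:,:,::-1],(560,840))[:, :] if 0 else cv2.resize(np.hstack(im)[:,:,::-1],(800,300)))
cv2.imwrite("pics/a0.png",im[0][:,:,::-1]);cv2.imwrite("pics/a1.png",im[1][:,:,::-1])
st=monitor.read_state();print(st["position"],st["tcp_rot"],st["time"],st["force"])
E
```

```text
scene case 0.96 [276.0, 69.7, 471.4, 287.9] [[0.407, -0.059, 0.002], [0.557, 0.112, 0.053], [0.696, 0.215, 0.299]]
scene lid 0.72 [398.4, 73.5, 472.0, 269.9] [[0.421, 0.162, 0.082], [0.57, 0.196, 0.196], [0.697, 0.22, 0.302]]
scene jar_a 0.66 [224.6, 138.7, 263.3, 188.8] [[0.458, -0.203, 0.006], [0.501, -0.17, 0.072], [0.515, -0.142, 0.096]]
scene jar_a 0.65 [353.5, 281.2, 398.5, 325.9] [[0.734, 0.088, 0.013], [0.77, 0.113, 0.111], [0.785, 0.141, 0.117]]
scene jar_b 0.66 [224.6, 138.7, 263.3, 188.8] [[0.458, -0.203, 0.006], [0.501, -0.17, 0.072], [0.515, -0.142, 0.096]]
scene jar_b 0.65 [353.5, 281.2, 398.5, 325.9] [[0.734, 0.088, 0.013], [0.77, 0.113, 0.111], [0.785, 0.141, 0.117]]
scene cup 0.56 [279.8, 268.1, 315.5, 316.5] [[0.726, -0.056, 0.002], [0.745, -0.027, 0.05], [0.788, 0.004, 0.086]]
top case 0.56 [64.7, 103.9, 307.3, 316.5] [[0.414, -0.054, 0.004], [0.545, 0.159, 0.087], [0.687, 0.216, 0.3]]
top flap 0.81 [251.2, 148.4, 286.8, 305.3] [[0.423, -0.045, 0.067], [0.532, -0.024, 0.16], [0.651, -0.004, 0.215]]
top lid 0.66 [61.5, 102.3, 178.5, 314.1] [[0.421, 0.163, 0.083], [0
[... 364 characters left out ...]
8, 0.149, 0.117]]
top jar_b 0.82 [332.9, 248.9, 377.5, 288.7] [[0.448, -0.201, 0.021], [0.476, -0.17, 0.094], [0.506, -0.143, 0.097]]
top jar_b 0.7 [177.4, 100.2, 216.9, 151.2] [[0.724, 0.086, 0.0], [0.74, 0.11, 0.095], [0.808, 0.149, 0.117]]
top cup 0.78 [253.8, 103.7, 289.8, 147.1] [[0.722, -0.056, 0.003], [0.768, -0.026, 0.051], [0.785, 0.002, 0.086]]
top cup 0.51 [65.9, 102.6, 305.9, 318.9] [[0.413, -0.053, 0.004], [0.545, 0.159, 0.088], [0.688, 0.217, 0.3]]
[ 0.16131715 -0.62962899  0.23130785] [[ 4.15996124e-06  9.68709728e-01  2.48196418e-01]
 [ 4.52220671e-05  2.48196418e-01 -9.68709727e-01]
 [-9.99999999e-01  1.52537500e-05 -4.27745688e-05]] 0.7 [-0.80372726  0.34761587  0.00988558]
```

View pics/a0.png

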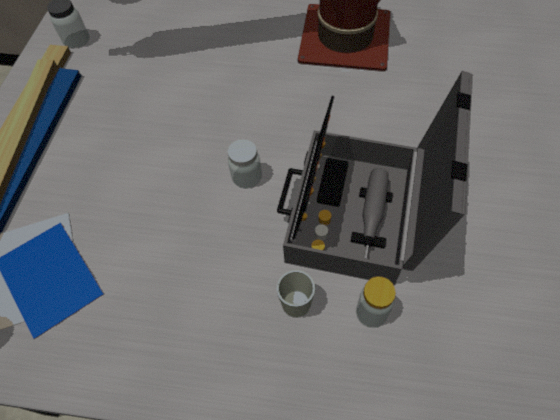

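View pics/a1.png

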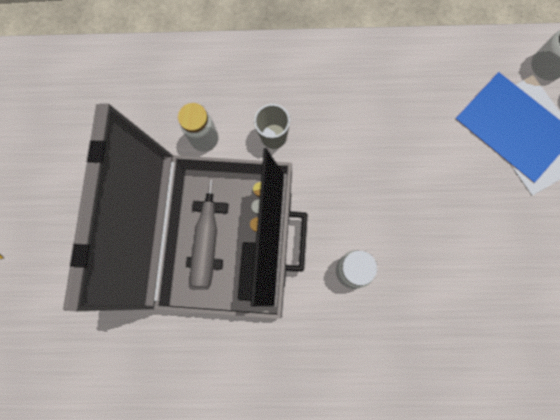

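The pictures show the case with its x axis close to world +x. The flap is upright at y≈-0.02 and the lid upright at y≈0.2. The silver jar (≈0.477,-0.172) stands off the -y side; the cup and brass jar stand off the +x end. Next I'll fit the case pose.

```bash
python3 - <<'E'
from h import *
for n in("scene","top"):
    s=dict(np.load(n+".npz")); snap(n)
    for t in("flap","lid"):
        o=[o for o in optics.outline_of(n,t) if o["p"]>.6]
        if not o: continue
        m=cv2.erode(o[0]["pixels"].astype(np.uint8),np.ones((5,5)))>0
        p=pts(s,m); c=np.median(p,0); 
        for _ in range(4):
            q=p[np.abs((p-c)@nn)<.006] if _ else p
            c=q.mean(0); nn=np.linalg.svd(q-c,full_matrices=False)[2][2]
        if nn[1]<0: nn=-nn
        p=pts(s,o[0]["pixels"]);p=p[np.abs((p-c)@nn)<.006]
        print(n,t,c.round(4),nn.round(4),"yaw",np.degrees(np.arctan2(-nn[0],nn[1])).round(2),"tilt",np.degrees(np.arcsin(nn[2])).round(2),len(q),"x",np.percentile(p[:,0],[1,99]).round(3),"zmax",p[:,2].max().round(3))
    P=pts(s); r=P[(abs(P[:,2]-.08)<.004)&(P[:,0]>.37)&(P[:,0]<.72)&(P[:,1]>-.09)&(P[:,1]<.26)].astype(np.float32)
    print(n,"rim",len(r),cv2.minAreaRect(r[:,:2].copy()))
E
```

```text
scene rim 1746 ((0.5455822944641113, 0.06627388298511505), (0.23920482397079468, 0.2849700152873993), 85.67855072021484)
top flap [ 0.5323 -0.0237  0.1569] [ 0.0829  0.9818 -0.1707] yaw -4.83 tilt -9.83 3092 x [0.421 0.652] zmax 0.217
top lid [0.5521 0.1986 0.1944] [ 0.0846  0.9874 -0.134 ] yaw -4.9 tilt -7.7 12361 x [0.423 0.689] zmax 0.303
top rim 2259 ((0.544646143913269, 0.06577843427658081), (0.23925964534282684, 0.2804723381996155), 85.14399719238281)
```

Emit:
play_rows(turn=[[6.4,0,0],[6.4,0,0],[6.4,0,0],[0,0,0],[0,0,0],[0,0,0],[0,0,0],[0,0,0],[0,0,0],[0,0,0]], delta_pos=[[0,0,0],[0,0,0],[0,0,0],[0,0.016,-0.03],[0,0.016,-0.03],[0,0.016,-0.03],[0,0.016,-0.03],[0,0.016,-0.03],[0,0.016,-0.03],[0,0.016,-0.03]], hand=[0,0,0,0,0,0,0,0,0,0])

```text
time: 1.83
position: [0.2912, -0.4284, 0.2315]
tcp_rot: [[0.0, 0.996, -0.084], [-0.0, -0.084, -0.996], [-1.0, 0.0, 0.0]]
force: [1.3, 0.5, 0.2]
gripper_width: -0.0002
```

Emit:
play_rows(turn=[[0,0,0],[0,0,0],[0,0,0],[0,0,0],[0,0,0],[0,0,0],[0,0,0],[0,0,0],[0,0,0],[0,0,0]], delta_pos=[[0,0.016,-0.03],[0,0.016,-0.03],[0,0.016,-0.03],[0,0.016,-0.03],[0,0.016,-0.03],[0,0.016,-0.03],[0,0.016,-0.03],[0,0.016,-0.03],[0,0.016,-0.03],[0,0,0]], hand=[0,0,0,0,0,0,0,0,0,0])

```text
time: 2.67
position: [0.4601, -0.1663, 0.2318]
tcp_rot: [[0.002, 0.997, -0.076], [0.002, -0.076, -0.997], [-1.0, 0.002, -0.002]]
force: [-0.8, 0.9, 0.1]
gripper_width: -0.0001
```

```bash
cat >> h.py <<'E'
C=np.array([.5443,.0565]);ex=np.array([.9965,-.0837]);ey=np.array([.0837,.9965])
def where():
    st=monitor.read_state();p=st["position"];d=p[:2]-C
    print("t",st["time"],"case XYZ mm",(d@ex*1e3).round(1),(d@ey*1e3).round(1),(p[2]*1e3).round(1),"F",np.round(st["force"],1),"w",st["gripper_width"])
    print(np.round(st["tcp_rot"],3).tolist(),np.round(st["joint_positions"],0))
E
python3 -c "
from h import *
where()"
```

```text
t 2.6667 case XYZ mm -65.3 -229.1 231.8 F [-0.8  0.9  0.1] w -8.788455184043548e-05
[[0.002, 0.997, -0.076], [0.002, -0.076, -0.997], [-1.0, 0.002, -0.002]] [ 36.   1. -21. 105.   0.  74. -80.]
```

Emit:
play_rows(turn=[[0,0,0],[0,0,0],[0,0,0],[0,0,0],[0,0,0],[0,0,0],[0,0,0],[0,0,0],[0,0,0],[0,0,0]], delta_pos=[[0.004,0.008,-0.013],[0.004,0.008,-0.013],[0.004,0.008,-0.013],[0.004,0.008,-0.013],[0.004,0.008,-0.013],[0.004,0.008,-0.013],[0.004,0.008,-0.013],[0.004,0.008,-0.013],[0,0,0],[0,0,0]], hand=[0,0,0,0,0,0,0,0,0,0])

```text
time: 3.5
position: [0.5293, -0.0743, 0.1991]
tcp_rot: [[-0.001, 0.997, -0.083], [0.0, -0.083, -0.997], [-1.0, -0.001, -0.0]]
force: [0.1, -0.4, -0.3]
gripper_width: 0.0002
```

```bash
python3 -c "
from h import *
where()
s=snap('top');cv2.imwrite('pics/b.png',s['frame'][:,:,::-1])"
```

```text
t 3.5 case XYZ mm -4.0 -131.6 199.1 F [ 0.1 -0.4 -0.3] w 0.00015267287396502003
[[-0.001, 0.997, -0.083], [0.0, -0.083, -0.997], [-1.0, -0.001, -0.0]] [ 28.   9. -27. 101.   4.  71. -95.]
```

View pics/b.png

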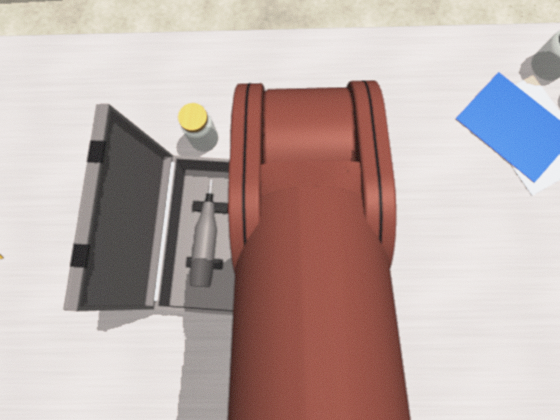

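Emit:
play_rows(turn=[[0,0,0],[0,0,0],[0,0,0],[0,0,0],[0,0,0],[0,0,0],[0,0,0],[0,0,0],[0,0,0]], delta_pos=[[0.0023,0,-0.01],[0.0023,0,-0.01],[0.0023,0,-0.01],[0.0023,0,-0.01],[0.0035,0,-0.0103],[0.0035,0,-0.0103],[0.0035,0,-0.0103],[0.0035,0,-0.0103],[0,0,0]], hand=[0,0,0,0,0,0,0,0,0])

```text
time: 4.3
position: [0.5358, 0.009, 0.1752]
tcp_rot: [[-0.001, 0.997, -0.081], [0.001, -0.081, -0.997], [-1.0, -0.001, -0.001]]
force: [0.3, 0.7, -0.8]
gripper_width: -0.0
```

```bash
python3 -c "
from h import *
where()
s=snap('scene');cv2.imwrite('pics/c.png',s['frame'][:,:,::-1])"
```

```text
t 4.3 case XYZ mm -4.5 -48.0 175.2 F [ 0.3  0.7 -0.8] w -4.566060762579093e-05
[[-0.001, 0.997, -0.081], [0.001, -0.081, -0.997], [-1.0, -0.001, -0.001]] [  22.   10.  -30.  103.    6.   68. -105.]
```

View pics/c.png

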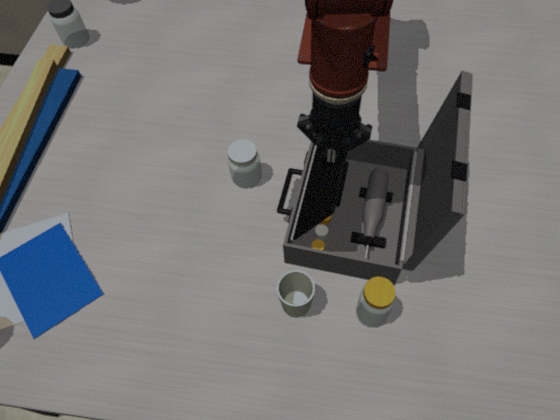

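The flap has leaned in (its free edge now runs around pixels (345,165)–(300,235)), pushed by the fingers, and the case hasn't moved. I'll continue along the arc.

Emit:
play_rows(turn=[[0,0,0],[0,0,0],[0,0,0],[0,0,0],[0,0,0],[0,0,0],[0,0,0],[0,0,0],[0,0,0],[0,0,0]], delta_pos=[[0.0064,0,-0.0088],[0.0064,0,-0.0088],[0.0064,0,-0.0088],[0.0085,0,-0.0068],[0.0085,0,-0.0068],[0.0085,0,-0.0068],[0.01,0,-0.0043],[0.01,0,-0.0043],[0.01,0,-0.0043],[0,0,0]], hand=[0,0,0,0,0,0,0,0,0,0])

```text
time: 5.18
position: [0.5398, 0.0664, 0.0989]
tcp_rot: [[-0.003, 0.997, -0.083], [0.0, -0.083, -0.997], [-1.0, -0.003, 0.0]]
force: [-0.6, 0.2, -0.0]
gripper_width: -0.0003
```

Emit:
play_rows(turn=[[0,0,0],[0,0,0],[0,0,0],[0,0,0],[0,0,0],[0,0,0]], delta_pos=[[0.006,0,-0.001],[0.006,0,-0.001],[0.006,0,-0.001],[0.006,0,-0.001],[0.004,0,0],[0,0,0]], hand=[0,0,0,0,0,0])

```text
time: 5.68
position: [0.541, 0.0695, 0.0724]
tcp_rot: [[-0.001, 0.996, -0.084], [-0.0, -0.084, -0.996], [-1.0, -0.001, 0.0]]
force: [-1.0, -0.0, 0.6]
gripper_width: 0.0002
```

```bash
python3 -c "
from h import *
where()"
```

```text
t 5.6833 case XYZ mm -4.3 12.7 72.4 F [-1.  -0.   0.6] w 0.00022975228914527744
[[-0.001, 0.996, -0.084], [-0.0, -0.084, -0.996], [-1.0, -0.001, 0.0]] [  15.   18.  -31.  107.   11.   57. -116.]
```

Emit:
play_rows(turn=[[0,0,0],[0,0,0],[0,0,0],[0,0,0],[0,0,0]], delta_pos=[[0.001,0,0],[0.001,0,0],[0.001,0,0],[0.001,0,0],[0,0,0]], hand=[0,0,0,0,0])

```text
time: 6.1
position: [0.5416, 0.0696, 0.0694]
tcp_rot: [[0.0, 0.996, -0.084], [-0.0, -0.084, -0.996], [-1.0, 0.0, -0.0]]
force: [0.3, 0.6, 0.1]
gripper_width: -0.0004
```

```bash
python3 -c "
from h import *
where()"
```

```text
t 6.1 case XYZ mm -3.8 12.9 69.4 F [0.3 0.6 0.1] w -0.00036899360669258817
[[0.0, 0.996, -0.084], [-0.0, -0.084, -0.996], [-1.0, 0.0, -0.0]] [  15.   18.  -31.  108.   11.   57. -116.]
```

Emit:
play_rows(turn=[[0,0,0],[0,0,0],[0,0,0],[0,0,0]], delta_pos=[[0.0012,0,0],[0.0012,0,0],[0,0,0],[0,0,0]], hand=[0,0,0,0])

```text
time: 6.43
position: [0.5418, 0.0697, 0.0689]
tcp_rot: [[0.001, 0.996, -0.084], [-0.001, -0.084, -0.996], [-1.0, 0.001, 0.001]]
force: [-8.5, -1.4, 21.0]
gripper_width: -0.0
```

Emit:
play_rows(turn=[[0,0,0],[0,0,0],[0,0,0],[0,0,0],[0,0,0],[0,0,0],[0,0,0],[0,0,0],[0,0,0],[0,0,0]], delta_pos=[[-0.03,0,0.005],[-0.03,0,0.01],[-0.03,0,0.01],[-0.03,0,0.01],[-0.03,0,0.01],[-0.03,0,0.01],[-0.03,0,0.01],[-0.03,0,0.01],[-0.03,0,0.01],[-0.03,0,0]], hand=[0,0,0,0,0,0,0,0,0,0])

```text
time: 7.27
position: [0.5341, -0.0174, 0.3686]
tcp_rot: [[0.0, 0.996, -0.087], [-0.001, -0.087, -0.996], [-1.0, 0.0, 0.001]]
force: [0.4, -1.2, 0.8]
gripper_width: 0.0001
```

```bash
python3 -c "
from h import *
where()
s=snap('scene');cv2.imwrite('pics/d.png',s['frame'][:,:,::-1])
P=pts(s);d=(P[:,:2]-C);X=d@ex;Y=d@ey
for y in range(-90,60,15):
    m=(abs(Y*1e3-y)<6)&(X>0.03)&(X<.11); print(y,np.median(P[m,2]).round(4) if m.any() else None,m.sum())
"
```

```text
t 7.2667 case XYZ mm -4.0 -74.5 368.6 F [ 0.4 -1.2  0.8] w 6.949258465131833e-05
[[0.0, 0.996, -0.087], [-0.001, -0.087, -0.996], [-1.0, 0.0, 0.001]] [  24.    5.  -29.   85.    3.   90. -100.]
-90 0.0699 315
-75 0.0699 426
-60 0.0693 385
-45 0.0683 245
-30 0.0682 247
-15 0.0681 247
0 0.0683 252
15 0.0683 252
30 0.0683 256
45 0.0683 249
```

View pics/d.png

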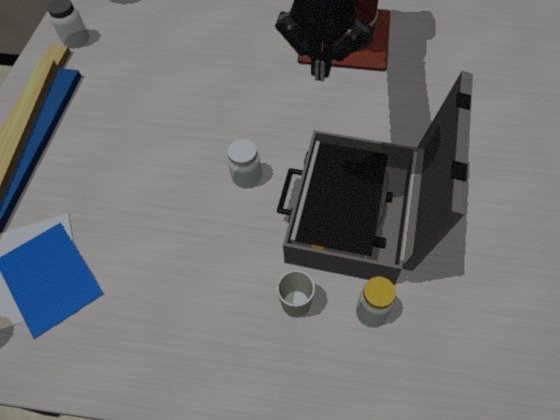

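Panel is flat: its face measures z≈68–70 mm over its full length, spanning pixels (300–388, 140–250). The case and jars are unmoved and the lid is still open. Next I go over the lid to its outer side.

Emit:
play_rows(turn=[[0,0,0],[0,0,0],[0,0,0],[0,0,0],[0,0,0],[0,0,0],[0,0,0],[0,0,0],[0,0,0],[0,0,0]], delta_pos=[[-0.001,0,-0.032],[-0.001,0,-0.032],[0,0,-0.032],[0,0,-0.032],[0,0,-0.032],[0,0,-0.032],[0,0,-0.032],[0,0,-0.032],[0,0,-0.032],[0,0,0]], hand=[0,0,0,0,0,0,0,0,0,0])

```text
time: 8.15
position: [0.5565, 0.2791, 0.368]
tcp_rot: [[-0.002, 0.997, -0.076], [0.003, -0.076, -0.997], [-1.0, -0.002, -0.003]]
force: [-0.5, 0.9, -0.3]
gripper_width: 0.0001
```

```bash
python3 -c "
from h import *
where()"
```

```text
t 8.15 case XYZ mm -6.5 222.9 368.0 F [-0.5  0.9 -0.3] w 0.00011924161522729801
[[-0.002, 0.997, -0.076], [0.003, -0.076, -0.997], [-1.0, -0.002, -0.003]] [  -1.   18.  -40.   73.   11.   93. -133.]
```

Emit:
play_rows(turn=[[0,0,0],[0,0,0],[0,0,0],[0,0,0],[0,0,0],[0,0,0]], delta_pos=[[0.019,0,0],[0.019,0,0],[0.019,0,0],[0.019,0,0],[0.017,0,0],[0,0,0]], hand=[0,0,0,0,0,0])

```text
time: 8.65
position: [0.5574, 0.271, 0.2722]
tcp_rot: [[-0.005, 0.996, -0.084], [-0.002, -0.084, -0.996], [-1.0, -0.004, 0.003]]
force: [-0.0, -0.3, 0.1]
gripper_width: 0.0001
```

```bash
python3 -c "
from h import *
where()
s=snap('scene');cv2.imwrite('pics/e.png',s['frame'][:,:,::-1])"
```

```text
t 8.65 case XYZ mm -4.9 214.9 272.2 F [-0.  -0.3  0.1] w 7.578393120123909e-05
[[-0.005, 0.996, -0.084], [-0.002, -0.084, -0.996], [-1.0, -0.004, 0.003]] [   1.   19.  -40.   83.   12.   83. -134.]
```

View pics/e.png

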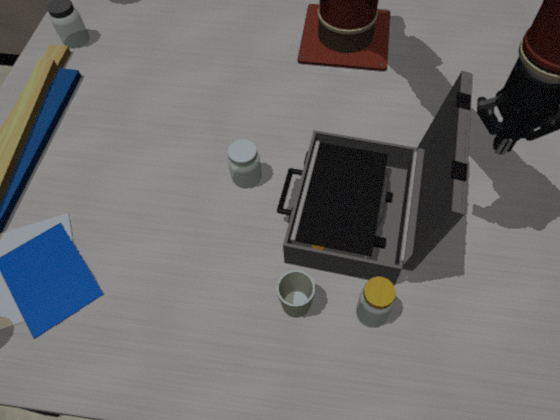

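The gripper stands behind the lid (pixel ~(505,140)) and is clear of it. Now I push the lid along its arc.

Emit:
play_rows(turn=[[0,0,0],[0,0,0],[0,0,0],[0,0,0],[0,0,0],[0,0,0],[0,0,0],[0,0,0],[0,0,0],[0,0,0]], delta_pos=[[0,0,0.012],[0,0,0.012],[0,0,0.009],[0,0,0.009],[0,0,0.009],[0,0,0.009],[0,0,0.01],[0,0,0.01],[0,0,0.01],[0,0,0.01]], hand=[0,0,0,0,0,0,0,0,0,0])

```text
time: 9.53
position: [0.5501, 0.1712, 0.276]
tcp_rot: [[-0.0, 0.996, -0.084], [-0.0, -0.084, -0.996], [-1.0, -0.0, 0.0]]
force: [2.4, 3.0, -0.0]
gripper_width: -0.0005
```

```bash
python3 -c "
from h import *
where()"
```

```text
t 9.5333 case XYZ mm -3.8 114.8 276.0 F [ 2.4  3.  -0. ] w -0.00045893602695443197
[[-0.0, 0.996, -0.084], [-0.0, -0.084, -0.996], [-1.0, -0.0, 0.0]] [  10.   13.  -38.   89.    8.   81. -123.]
```

Emit:
play_rows(turn=[[0,0,0],[0,0,0],[0,0,0],[0,0,0],[0,0,0],[0,0,0],[0,0,0]], delta_pos=[[0.001,0,0.011],[0.001,0,0.011],[0.003,0,0.0098],[0.003,0,0.0098],[0.003,0,0.0098],[0.003,0,0.0098],[0.003,0,0.0098]], hand=[0,0,0,0,0,0,0])

```text
time: 10.12
position: [0.5439, 0.1006, 0.2583]
tcp_rot: [[-0.001, 0.996, -0.084], [0.0, -0.084, -0.996], [-1.0, -0.001, -0.0]]
force: [0.1, 2.9, -0.4]
gripper_width: -0.0001
```

Emit:
play_rows(turn=[[0,0,0],[0,0,0],[0,0,0],[0,0,0],[0,0,0],[0,0,0],[0,0,0],[0,0,0]], delta_pos=[[0.0067,0,0.0109],[0.0067,0,0.0109],[0.0067,0,0.0109],[0.0067,0,0.0109],[0.0093,0,0.0088],[0.0093,0,0.0088],[0.0093,0,0.0088],[0.0093,0,0.0088]], hand=[0,0,0,0,0,0,0,0])

```text
time: 10.78
position: [0.5374, 0.0223, 0.1939]
tcp_rot: [[-0.0, 0.996, -0.084], [0.0, -0.084, -0.996], [-1.0, -0.0, -0.0]]
force: [0.2, 1.7, -0.2]
gripper_width: -0.0
```

```bash
python3 -c "
from h import *
where()
s=snap('scene');cv2.imwrite('pics/f.png',s['frame'][:,:,::-1])"
```

```text
t 10.7833 case XYZ mm -4.0 -34.6 193.9 F [ 0.2  1.7 -0.2] w -4.589448758824641e-05
[[-0.0, 0.996, -0.084], [0.0, -0.084, -0.996], [-1.0, -0.0, -0.0]] [  22.   10.  -32.  101.    6.   71. -107.]
```

View pics/f.png

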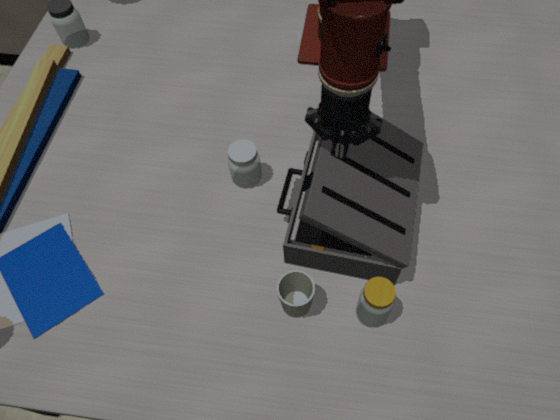

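The lid is at about 30° with the fingers on its outer face near the free edge (≈(345,150)). Nothing else has moved.

Emit:
play_rows(turn=[[0,0,0],[0,0,0],[0,0,0],[0,0,0],[0,0,0],[0,0,0],[0,0,0],[0,0,0],[0,0,0],[0,0,0]], delta_pos=[[0.0112,0,0.0061],[0.0112,0,0.0061],[0.0112,0,0.0061],[0.0112,0,0.0061],[0.008,0,0.002],[0.008,0,0.002],[0.008,0,0.002],[0.008,0,0.002],[0.008,0,0.002],[0.005,0,0]], hand=[0,0,0,0,0,0,0,0,0,0])

```text
time: 11.67
position: [0.5345, -0.0115, 0.1041]
tcp_rot: [[-0.001, 0.996, -0.084], [0.0, -0.084, -0.996], [-1.0, -0.001, 0.0]]
force: [0.0, -0.7, 1.4]
gripper_width: -0.0
```

Emit:
play_rows(turn=[[0,0,0],[0,0,0],[0,0,0],[0,0,0]], delta_pos=[[0.001,0,0],[0.001,0,0],[0.001,0,0],[0,0,0]], hand=[0,0,0,0])

```text
time: 12.0
position: [0.5349, -0.0111, 0.1024]
tcp_rot: [[0.0, 0.996, -0.084], [0.0, -0.084, -0.996], [-1.0, 0.0, -0.0]]
force: [-0.3, 0.1, 1.3]
gripper_width: 0.0001
```

```bash
python3 -c "
from h import *
where()"
```

```text
t 12.0 case XYZ mm -3.7 -68.1 102.4 F [-0.3  0.1  1.3] w 6.47893399419911e-05
[[0.0, 0.996, -0.084], [0.0, -0.084, -0.996], [-1.0, 0.0, -0.0]] [  24.   15.  -31.  107.    9.   60. -105.]
```

Emit:
play_rows(turn=[[0,0,0],[0,0,0],[0,0,0],[0,0,0]], delta_pos=[[0.001,0,0],[0.001,0,0],[0.0005,0,0],[0,0,0]], hand=[0,0,0,0])

```text
time: 12.33
position: [0.535, -0.0111, 0.1006]
tcp_rot: [[0.001, 0.996, -0.084], [-0.0, -0.084, -0.996], [-1.0, 0.001, 0.0]]
force: [-3.5, -0.0, 8.2]
gripper_width: -0.0
```

Emit:
play_rows(turn=[[0,0,0],[0,0,0],[0,0,0],[0,0,0]], delta_pos=[[0.0008,0,0],[0,0,0],[0,0,0],[0,0,0]], hand=[0,0,0,0])

```text
time: 12.67
position: [0.5351, -0.0112, 0.1005]
tcp_rot: [[0.001, 0.996, -0.084], [-0.001, -0.084, -0.996], [-1.0, 0.001, 0.001]]
force: [-6.7, -0.9, 15.5]
gripper_width: 0.0003
```

Emit:
play_rows(turn=[[0,0,0],[0,0,0],[0,0,0],[0,0,0],[0,0,0],[0,0,0],[0,0,0],[0,0,0],[0,0,0],[0,0,0]], delta_pos=[[-0.02,0,0],[-0.03,0,0],[-0.03,0,0],[-0.03,0,0],[-0.02,0,0.03],[0,-0.01,0.03],[0,-0.01,0.03],[0,-0.01,0.03],[0,-0.01,0.03],[0,0,0]], hand=[0,0,0,0,0,0,0,0,0,0])

```text
time: 13.5
position: [0.4796, -0.1639, 0.2289]
tcp_rot: [[-0.001, 0.996, -0.092], [-0.002, -0.092, -0.996], [-1.0, -0.001, 0.002]]
force: [0.0, -0.4, -0.1]
gripper_width: 0.0
```

Emit:
play_rows(turn=[[0,0,0],[0,0,0],[0,0,0],[0,0,0],[0,0,0],[0,0,0]], delta_pos=[[0,-0.01,0.03],[0,-0.01,0.03],[0,-0.01,0.03],[0,0,0],[0,0,0],[0,0,0]], hand=[0,0,0,0,0,0])

```text
time: 14.0
position: [0.4451, -0.2438, 0.2289]
tcp_rot: [[0.0, 0.996, -0.084], [0.0, -0.084, -0.996], [-1.0, 0.0, -0.0]]
force: [0.2, 0.4, -0.9]
gripper_width: -0.0
```

```bash
python3 -c "
from h import *
where()
for n in('scene','top'):
    s=snap(n);cv2.imwrite('pics/g_%s.png'%n,s['frame'][:,:,::-1])
    P=pts(s);d=(P[:,:2]-C);X=d@ex;Y=d@ey
    m=(abs(X)<.125)&(Y>-.1)&(Y<.1)&(P[:,2]>.085)&(P[:,2]<.13)
    A=np.c_[Y[m],X[m],np.ones(m.sum())];k=np.linalg.lstsq(A,P[m,2],rcond=None)[0];print(n,m.sum(),'slopeY,X,z0',k.round(4))
    r=P[(P[:,2]>.094)&(P[:,2]<.106)&(abs(X)<.17)&(abs(Y)<.135)][:,:2].astype(np.float32)
    print(cv2.minAreaRect(r))
    for t in('jar_a','cup'):
        for o in optics.outline_of(n,t)[:2]:
            q=pts(s,o['pixels']); print(t,round(o['p'],2),np.percentile(q,[2,50,98],axis=0).round(3).tolist())
"
```

```text
t 14.0 case XYZ mm -73.7 -307.6 228.9 F [ 0.2  0.4 -0.9] w -3.0934948798548374e-05
[[0.0, 0.996, -0.084], [0.0, -0.084, -0.996], [-1.0, 0.0, -0.0]] [ 42.   4. -19. 103.   1.  74. -72.]
scene 11348 slopeY,X,z0 [0.0011 0.0008 0.1003]
((0.5449143648147583, 0.05790834128856659), (0.2243494838476181, 0.28338050842285156), 85.33464050292969)
jar_a 0.65 [[0.735, 0.088, 0.015], [0.77, 0.113, 0.111], [0.785, 0.14, 0.117]]
jar_a 0.64 [[0.459, -0.2, 0.008], [0.501, -0.169, 0.073], [0.515, -0.142, 0.096]]
cup 0.74 [[0.727, -0.055, 0.002], [0.744, -0.026, 0.05], [0.789, 0.004, 0.086]]
top 16297 slopeY,X,z0 [0.0008 0.0007 0.1008]
((0.5439039468765259, 0.05745246261358261), (0.2247137427330017, 0.2804660201072693), 85.12396240234375)
jar_a 0.75 [[0.724, 0.086, 0.015], [0.74, 0.109, 0.108], [0.774, 0.138, 0.117]]
jar_a 0.7 [[0.448, -0.205, 0.0], [0.477, -0.171, 0.094], [0.507, -0.143, 0.097]]
cup 0.9 [[0.722, -0.056, 0.003], [0.768, -0.026, 0.05], [0.784, 0.002, 0.086]]
```

View pics/g_scene.png

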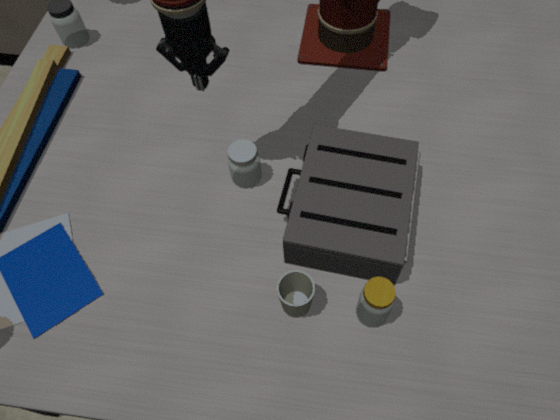

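The lid is flat (slope ≈0.001 rad, top at 100 mm). The case, jars and cup haven't moved, and the hand is clear at about (200,80).

```bash
python3 -c "
from h import *
print(order.close_job())"
```

```text
the job is handed in; nothing more can be done
None
```

The bit panel is folded flat inside the case, the lid is pushed fully shut, the hand is away, and the job is handed in. It took about 14 s of the 72 s on the robot's clock. The hand-in reports no verdict, so these are my own last checks:

- **Bit panel:** after folding, its face measured 68–70 mm above the bench along its whole length (69 mm when flat). It is hidden now that the lid is shut, so I could not check it again.
- **Lid:** in both cameras it slopes about 0.001 rad, with its top at 100–101 mm (100 mm when shut).
- **Case, jars and cup:** all are within about 2–3 mm of where they stood, which is as fine as I could measure.
- **Forces:** the highest wrist reading, at the ends of moves, was about 23 N, when the panel reached flat. The last press on the lid read about 17 N.
- **Hand:** it ended clear, about 0.3 m from the case centre and 0.23 m above the bench, with no contact force.

No check failed or disagreed. The networks did not tell the two jars apart by name, but both were located.

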